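Hover a wet partition over its groove by a spring clamp

ROBOT

A 6-joint arm with a two-finger parallel gripper is mounted at the origin on the work surface. World frame = base frame: x ahead of the robot, y to its left, z up, the work surface at z = 0. Lengths are in mm, angles in rad, forces in N, time in s.
With the tool pointing down it reaches from about 325 to 775 mm from the base axis. Payload 5.5 kg.
Tool frame: the origin (TCP) lies between the finger pads; the fingertips stand 19 mm ahead of it and the grasp point (between the pads) is the TCP; z points along the fingers, y is the line along which they close (so a half turn about z gives the same grasp; the last joint's range is limited). The gripper opens to 88 mm and grips with 3 to 60 N. Pads are 20 mm wide; open, the fingers measure 115 mm over their backs; the gripper's body (75 mm by 178 mm) begins 61 mm behind the grasp point.
Start: joints at [-1.332, 0.091, 1.231, -0, 1.82, -0.057], TCP at [174.903, -573.956, 241.631] pointing down, gripper open.
Joint ranges: [-2.87, 2.87], [-0.86, 2.18], [0.17, 2.46], [-1.51, 4.65], [0.06, 2.69], [-2.65, 2.65]. Speed limits (rad/s): [2.57, 2.57, 3.01, 3.14, 3.14, 3.14].

INTERFACE

Orientations are given as [roll, pitch, yaw] about the fixed x, y, z axes, in that order (R = Rz(yaw) Ry(pitch) Rx(roll)).
In Python, from rig import manip gives the robot as it stands. The module is installed in compiled form; this text tells all that it offers.
- The arm moves only by the tool servo_tool, never from a script. Its argument "targets" is a list of rows, each a list of 7 numbers: the shift along the world's x, y, z in cm, then the turn, a rotation vector about the world's x, y, z in degrees, then the closure, from 0 (fully open) to 1 (shut). In form: [[x, y, z, wx, wy, wz, claw], ...]. A call has 1 to 12 rows; each row is the pose to reach, as a shift and turn from the pose commanded when the call began; what a row does not reach only later rows make up. A row lasts 1/12 s, in which the tool goes at most 41.7 mm and 7.16 degrees, less where a joint would pass 70% of its speed; a pose out of reach is approached as far as the arm can. A call with a gripper value outside its range is refused whole. The fingers move at their own pace and stop on an object; the grip force is fixed at half the most. Time passes only in rows, so rows that repeat a pose let the fingers close. It gives the time, the measured TCP pose, the force, the opening and the grip force at its end, in the units of the state.
- manip.read_state(): the state, without advancing time (a new reading comes with each control period).
- manip.capture(name): name is "scene" or "side" or "wrist"; returns a dict with "pixels" (480x640x3 uint8, blue, green, red), "K" (3x3 intrinsics, pixels), "rvec" (rotation vector, rad) and "tvec" (3), from world to camera coordinates, as OpenCV has them. Camera axes: x right, y down, z forward; pixel columns grow to the right and rows downward; lengths in mm; the calibration is good to about 2 mm. A picture is of the moment at which its call begins. There is no depth.
- manip.close_job(): hands the job in; it is judged then, once.
Trained networks look in the newest picture that a camera, given by its name, has taken for a name from the list of things; names that differ only in an ending like _2 or _b are one class to them, and where a whole thing is asked for, a point or a joint stands for the part that bears it (a point fixed in the world has none). Each returns a list of dicts, best first, with "p" (0 to 1); they miss things now and then, are a little off and sometimes report something else, mostly with a low value. They report only what shows in the picture. A call takes as long as a camera call. They do not tell look-alikes from the thing itself.
- manip.spot_in(thing, camera): "extent" ([left, top, width, height] as shares, 0 to 1, of the picture: columns of its width, rows of its height, round what is visible of it).
- manip.silhouettes(thing, camera): "region" (480x640 bool, what is visible of it) and "extent" ([left, top, width, height] as shares, 0 to 1, of the picture: columns of its width, rows of its height, round what is visible of it).
- manip.tip_of(thing, camera): "xy" ([column, row] as shares, 0 to 1, of the picture: columns of its width, rows of its height: a listed point, or the origin of a listed thing).
The state is a dict: "clock": time; "q": joint angles; "dq": joint speeds; "joint_torque": joint torques, N m; "position": TCP position; "eef_rot": TCP orientation; "ft_force": force on the tool from outside, world axes, zero at the start; "wrist_torque": the same for the moment, N m; "grip_width": opening from 0.0 (shut) to 1.0 (fully open); "grasp_force": force on a finger pad.
Only numpy, scipy, OpenCV 4.12 (cv2) and the standard library are available. Lean on these libraries where they do the work, as an engineer would, in place of code of your own. Each camera call takes 0.05 s, during which the arm holds its last target. There are 200 camera calls.

TASK

The white partition with the doorway is freshly painted, so never touch it with the gripper: take the spring clamp off its rail, open it over the top edge of the partition where it stands in the drying rack, and let the jaw close on it. Then take the clamp by its straight leg, lift the partition out and carry it over the walls of the model house, bumping neither the house nor any of the other things lying about. Stop with the partition upright and hovering about 15 mm above the groove in the house floor, centred on the groove and in line with it, and finish while holding it still there, clear of the house, so that glue can be run into the groove.

Things in the scene. Friction and masses are not known exactly. Their poses are not given: they have to be found in the camera images.
- partition: white painted panel 110 mm wide, 80 high, 6 thick, 35 to 65 g; doorway 26 wide, 48 high in the middle of its lower edge, solid above. Stands loose and upright in either slot of the rack, foot 6 mm and top edge 86 mm above the table. Origin: middle of the lower edge and of the thickness; x across the thickness, y along the width, z up. Either way round fits the groove
- clamp: spring clamp, 105 g, 100 mm tall, jaw down, at the start closed on the rail's board, origin 70 mm above the table. Origin: bottom of the jaw, on the straight leg's gripping face, mid-width; x from leg to lever, y along the hinge, z up. Black straight leg: x -12 to 0, y +-14, z 0 to 100 mm, flat. Hinge cheeks (z 33 up) limit the jaw's depth to 33 mm; 20 mm is right
- handles (a point): point on the clamp at x 3, z 80 mm: middle of the handles when squeezed fully open, fingers closing from above along the clamp's x, one on the leg, one on the roller (radius 6) at the lever's upper end (x 36, z 82 when shut). Over both handles: 54 mm shut, 47 on a 6 mm board (middle then at x 11), 31 at the stop, where the jaw gapes from x 0 to x 20
- leg (a point): point in the middle of the clamp's straight leg at x -6, z 75 mm: place to carry the clamp without opening it, fingers closing along the clamp's y across the leg's 28 mm width; the lever beside it is narrower, 18 mm
- lever (a joint): opening of the clamp's sprung steel lever, rad: 0 shut, 0.17 on a 6 mm board, 0.55 fully open (stop). Hinge at x 20, z 42 mm of the clamp; the jaw tip is a roller of radius 4 near z 8. Squeezing its upper end towards the leg opens the jaw and takes 10 to 15 N; let go, it closes by itself with about 12 N
- rail: clamp rail, fixed: foot 80 x 130 x 16 mm with an upright board 6 mm thick (x) and 120 mm long (y), top 90 mm above the table. Origin: under its centre. The clamp is closed on the board's top edge, 20 mm deep, at the start
- rack: drying rack, fixed: wooden block 120 (x) x 140 (y) x 28 mm high with two slots along y at x -30 and +30 mm, each 7.5 mm wide, 118 mm long, with floor 6 mm above the table. Origin: under its centre
- house: unfinished model house, fixed: floor 170 (x) x 200 (y) mm, 12 mm thick; white walls 5 mm thick stand on its -x edge and both y edges, their tops 72 mm above the table; open at its +x side and without roof. Origin: under the floor's centre. Its walls stay 80 mm or more from the groove's middle
- groove (a point): middle of the groove in the house floor, at the level of the floor's surface (12 mm above the table). The groove runs along this frame's y (114 mm long, 8 mm wide, 6 mm deep, dark at the bottom); z up
- window_panel: the other white panel in the drying rack: 70 mm wide, 70 mm high, 6 mm thick, with a small square window and no doorway. Leave it. Origin: middle of its lower edge; y along its width, z up
- spray_can: loose spray can, diameter 66 mm, 180 mm tall; origin under its centre. Leave it
- glue_bottle: loose slim white bottle, diameter 36 mm, 120 mm tall; origin under its centre. Leave it
- sanding_block: loose cork block 70 x 40 x 30 mm; origin under its centre. Leave it
- ruler: loose flat steel ruler 30 x 200 x 4 mm; origin under its centre. Leave it
- screwdriver: loose screwdriver, 140 mm long, lying on the table. Leave it
- tiles: loose square white stack 80 x 80 x 18 mm; origin under its centre. Leave it
Things that resemble listed ones, but are neither listed nor needed, are in the scene too. What is shaped like the rail but orange is not meant. Of the things shaped like the rack, the wooden one is meant.

How it is judged (in metres and radians):
On the way, in this order (a step that is already met when the one before it is completed fails the run):
1. the clamp is taken off its rail (horizontal distance between clamp and rail above 0.1 m and contact force between the fingers and clamp above 1 N), for 0.2 s.
2. the clamp has closed on the partition and is let go (contact force between clamp and partition above 4 N and contact force between the fingers and clamp below 0.2 N and horizontal distance between partition and rack below 0.05 m and value of joint lever below 0.3 rad), for 0.2 s.
3. the partition is lifted out by the clamp (height (world z) of partition above 0.06 m and contact force between clamp and partition above 2 N and contact force between the fingers and clamp above 1 N and value of joint lever below 0.3 rad and contact force between the fingers and partition below 0.1 N), for 0.2 s.
At the end, for the whole second after the job is handed in: Fingers hold the clamp, its jaw holds the partition, nothing else touches it, still within 20 mm/s; lower edge 5-30 mm above the house floor, middle within 8 mm across and 10 mm along the groove, in line within 0.12 rad, upright within 0.15 rad (z of partition in the frame of groove between 0.005 and 0.03 m and x of partition in the frame of groove between -0.008 and 0.008 m and y of partition in the frame of groove between -0.01 and 0.01 m and angle between the y axis of partition and the y axis of groove, either way round below 0.12 rad and angle between partition's own z axis and vertical below 0.15 rad and contact force between clamp and partition above 2 N and contact force between the fingers and clamp above 1 N and value of joint lever below 0.3 rad and contact force between the fingers and partition below 0.1 N and contact force between each of partition, clamp and house below 0.05 N and linear speed of partition below 0.02 m/s); the arm keeps its last pose, push and grip.
It fails at once if the gripper or arm touches the wet partition (contact force between any of the fingers, the arm and partition above 0.3 N).
It fails at once if the partition, the clamp or the arm bumps the house (contact force between any of partition, clamp, the fingers, the arm and house above 1 N).
It fails at once if another thing is moved more than 20 mm (distance of any of window_panel, spray_can, glue_bottle, sanding_block, ruler, screwdriver, tiles from where it was at the start of the episode above 0.02 m).
It also fails if it takes over 69 s, if anything falls off the work surface, if the arm or the gripper's body presses on something with over 40 N, if the wrist force passes 120 N, or if a joint passes its speed limit or range.

## Working session

There is one attempt and no reset: what is moved stays moved. The work goes in short steps, Python scripts to look and compute and a tool call to move; the robot and the scene stay as the last step left them, time stands still between calls to the robot, and variables do not carry over. Pictures are saved under pics/ and viewed, at most 13 in all, crops included, and the job is handed in when it is done.

Besides the shell and the picture viewer there is one more tool, called after "Call:" in YAML: its name, and indented under it one key for each argument. servo_tool: Moves the arm, as the interface text tells. Its arguments: {"type":"object","properties":{"targets":{"type":"array"}},"required":["targets"]}

```bash
mkdir -p pics; cat > h.py <<'E'
import numpy as np, cv2
from rig import manip
def cap(n):
    c=manip.capture(n); R=cv2.Rodrigues(np.array(c["rvec"],float))[0]
    return dict(im=np.array(c["pixels"]),K=np.array(c["K"]),R=R,t=np.array(c["tvec"],float).ravel())
def proj(c,P):
    P=np.atleast_2d(np.array(P,float)); q=(c['K']@(c['R']@P.T+c['t'][:,None])); return (q[:2]/q[2]).T
def onz(c,uv,z):
    d=c['R'].T@np.linalg.inv(c['K'])@np.array([uv[0],uv[1],1.]); o=-c['R'].T@c['t']
    return o+d*(z-o[2])/d[2]
E
python3 - <<'E'
from h import *
S=manip.read_state(); print(S)
ims=[]
for n in ["scene","side"]:
    c=cap(n); cv2.imwrite(f"pics/{n}0.png",c['im']); print(n,"cam at",-c['R'].T@c['t'],c['K'][0,0])
    for th in ["partition","clamp","rail","rack","house","groove","window_panel","handles","leg","spray_can","glue_bottle","sanding_block"]:
        try: r=manip.tip_of(th,n)
        except Exception as e: r=[];print(th,e)
        print(th,[(round(x['p'],2),[round(x['xy'][0]*640),round(x['xy'][1]*480)]) for x in r[:3]])
E
```

```text
{'clock': 0.0, 'q': array([-1.33167887e+00,  9.18500322e-02,  1.23187703e+00,  3.29755139e-06,
        1.81982173e+00, -5.67308066e-02]), 'dq': array([-0.00057692, -0.00124839,  0.00151038,  0.0001151 , -0.0001983 ,
        0.00102845]), 'joint_torque': array([-5.07358127e-04, -4.46454978e+01, -4.06450009e+01,  6.98961876e-02,
        2.93857791e-02, -1.75764335e-04]), 'position': array([ 174.84887866, -573.67793026,  240.51714941]), 'eef_rot': array([-3.13963984e+00, -1.14106023e-04,  2.95848962e-01]), 'ft_force': array([ 0.88812117,  0.37525022, -0.58045989]), 'wrist_torque': array([ 0.02690803, -0.01361758, -0.05735326]), 'grasp_force': 0.0, 'grip_width': 1.0022420022214202}
scene cam at [1085.89345373 -889.1110088   835.2581392 ] 598.734319772591
partition [(0.78, [212, 371])]
clamp [(0.61, [372, 206])]
rail [(0.86, [376, 230]), (0.69, [452, 219]), (0.63, [330, 209])]
rack [(0.88, [201, 369]), (0.55, [127, 335])]
house []
groove [(0.59, [329, 292]), (0.39, [378, 181]), (0.18, [378, 229])]
window_panel [(0.8, [185, 364])]
handles [(0.62, [378, 176])]
leg [(0.7, [375, 179]), (0.3, [378, 228]), (0.16, [330, 298])]
spray_can [(0.97, [372, 372]), (0.43, [375, 176])]
glue_bottle [(0.61, [430, 274])]
sanding_block [(0.94, [296, 237]), (0.75, [210, 306])]
side cam at [215.32573866 640.42830215 928.65115243] 524.3892297419276
partition [(0.52, [398, 165])]
clamp [(0.67, [249, 337])]
rail [(0.8, [134, 379]), (0.72, [313, 415]), (0.7, [246, 357])]
rack [(0.7, [486, 198]), (0.55, [406, 172]), (0.39, [401, 164])]
house [(0.58, [310, 243])]
groove [(0.81, [305, 237]), (0.72, [245, 359]), (0.34, [423, 171])]
window_panel [(0.71, [421, 170])]
handles [(0.59, [245, 313])]
leg [(0.83, [248, 317]), (0.58, [305, 233])]
spray_can [(0.85, [277, 170]), (0.37, [407, 172])]
glue_bottle [(0.85, [200, 271]), (0.61, [407, 169])]
sanding_block [(0.68, [359, 342])]
```

View pics/scene0.png

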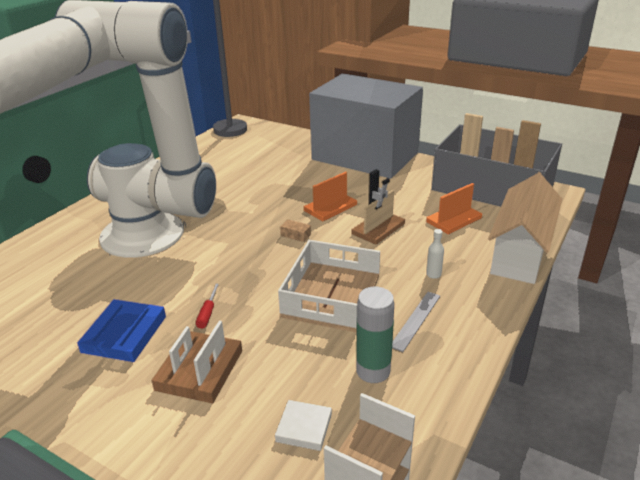

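View pics/side0.png

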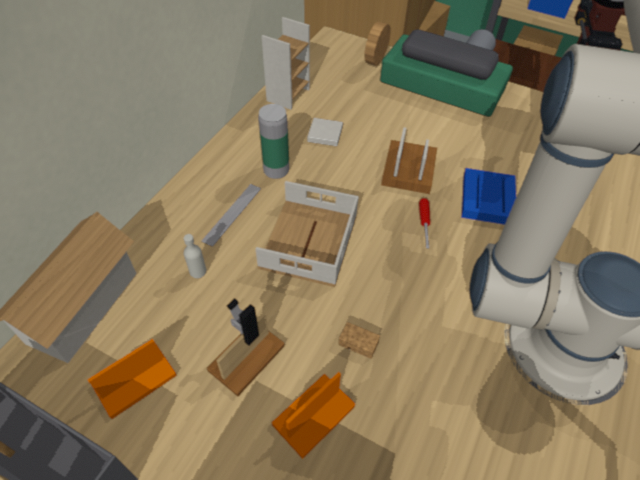

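Clamp candidates: the only clamp is at scene (378,195) / side (245,325), on the wooden rail (376,228). The orange rails at (330,200) and (452,215) are decoys.
Rack: the wooden one at scene (200,368) / side (411,165) is meant. The blue one at (122,330) is a decoy.
Partition: the wider panel with the doorway at scene (211,350). The panel at (180,350) is the smaller window panel.
House: open and without a roof, at scene (332,285), with the dark groove at (332,292).

```bash
cat >> h.py <<'E'
from scipy.optimize import minimize
def box(x0,x1,y0,y1,z0,z1): return np.array([[x,y,z] for x in(x0,x1) for y in(y0,y1) for z in(z0,z1)],float)
M=dict(rack=[box(-60,60,-70,70,0,28)],
 rail=[box(-40,40,-65,65,0,16),box(-3,3,-60,60,16,90)],
 house=[box(-85,85,-100,100,0,12),box(-85,-80,-100,100,12,72),box(-85,85,-100,-95,12,72),box(-85,85,95,100,12,72)],
 partition=[box(-3,3,-55,55,54,86),box(-3,3,-55,-13,28,86),box(-3,3,13,55,28,86)],
 window_panel=[box(-3,3,-35,35,28,76)],
 clamp=[box(-12,0,-14,14,0,100)])
def place(B,p): 
    c,s=np.cos(p[2]),np.sin(p[2]); return B@np.array([[c,s,0],[-s,c,0],[0,0,1]])+[p[0],p[1],p[3] if len(p)>3 else 0]
def render(c,m,p,sc=4):
    im=np.zeros((480,640),np.uint8)
    for B in m: cv2.fillConvexPoly(im,np.round(cv2.convexHull(proj(c,place(B,p)).astype(np.float32))*16).astype(np.int32),1,shift=4)
    return im>0
def mask(th,n,uv):
    best=None
    for r in manip.silhouettes(th,n):
        m=np.array(r['region']); ys,xs=np.nonzero(m)
        if len(xs)==0: continue
        d=np.hypot(xs-uv[0],ys-uv[1]).min()+0.3*np.hypot(xs.mean()-uv[0],ys.mean()-uv[1])
        if best is None or d<best[0]: best=(d,m,r['p'])
    return None if best is None or best[0]>25 else best[1]
def fit(m,views,p0):
    def f(p): return sum(1-(render(c,m,p)&k).sum()/(render(c,m,p)|k).sum() for c,k in views)
    b=None
    for y in p0[2]:
        r=minimize(f,[p0[0],p0[1],y],method='Nelder-Mead',options=dict(initial_simplex=[[p0[0],p0[1],y],[p0[0]+15,p0[1],y],[p0[0],p0[1]+15,y],[p0[0],p0[1],y+.3]],xatol=.1,fatol=1e-4))
        if b is None or r.fun<b.fun: b=r
    return b.x,b.fun/len(views)
E
python3 - <<'E'
from h import *
import pickle
cs={n:cap(n) for n in("scene","side")}
px=dict(rack=((200,368),(411,165)),rail=((376,228),(246,357)),house=((332,285),(308,235)),partition=((211,350),(401,155)),window_panel=((180,350),(424,158)))
res={}
for th,(a,b) in px.items():
    v=[];ini=[]
    for n,uv in(("scene",a),("side",b)):
        k=mask(th,n,uv); print(th,n,None if k is None else int(k.sum()))
        if k is not None:
            v.append((cs[n],k)); ys,xs=np.nonzero(k); ini.append(onz(cs[n],(xs.mean(),ys.mean()),{'partition':50,'window_panel':50,'rail':25}.get(th,15)))
    i=np.mean(ini,0); x,f=fit(M[th],v,(i[0],i[1],[0,.5,1.,1.57,2.1,2.6,-.3,-.6])); res[th]=x
    print(th,np.round(x,3),round(f,3),[np.round(fit(M[th],[w],(x[0],x[1],[x[2]]))[0],2) for w in v])
    for c,_ in v:
        for B in M[th]: cv2.polylines(c['im'],[cv2.convexHull(np.round(proj(c,place(B,x))).astype(np.int32))],True,(0,0,255),1)
for th,a,b in(("leg",(375,179),(248,317)),("handles",(378,176),(245,313)),("clamp",(372,206),(249,337)),("groove",(329,292),(305,237))):
    P=[cs[n]['K']@np.c_[cs[n]['R'],cs[n]['t']] for n in("scene","side")]
    X=cv2.triangulatePoints(P[0],P[1],np.array(a,float),np.array(b,float)).ravel(); print(th,np.round(X[:3]/X[3],1))
pickle.dump(res,open('res.pkl','wb'))
a=cs['scene']['im'][150:410,130:450]; b=cs['side']['im'][110:430,160:460]
cv2.imwrite('pics/fit.png',np.hstack([cv2.resize(a,(400,325)),cv2.resize(b,(400,325))]))
cv2.imwrite('pics/fit.png',cv2.resize(np.hstack([cv2.resize(a,(400,325)),cv2.resize(b,(305,325))]),(800,369)))
E
```

```text
rack scene 3216
rack side 2066
rack [ 451.579 -304.994    3.393] 0.215 [array([ 450.75, -305.1 ,    3.39]), array([ 451.71, -305.01,    3.39])]
rail scene 1476
rail side 2803
rail [ 5.29667e+02  3.16846e+02 -1.94000e-01] 0.122 [array([ 5.2772e+02,  3.1953e+02, -1.8000e-01]), array([ 5.2999e+02,  3.1708e+02, -2.0000e-01])]
house scene 6436
house side 7037
house [5.60959e+02 1.56590e+01 2.19000e-01] 0.077 [array([5.5891e+02, 1.6350e+01, 2.2000e-01]), array([5.6134e+02, 1.5800e+01, 2.2000e-01])]
partition scene 962
partition side 130
partition [ 481.661 -298.77     3.413] 0.174 [array([ 481.01, -299.33,    3.41]), array([ 480.8 , -294.2 ,    3.42])]
window_panel scene 516
window_panel side 16
window_panel [ 423.312 -316.758    3.417] 0.511 [array([ 422.56, -315.53,    3.43]), array([ 422.42, -308.66,    3.36])]
leg [519.8 305.3 148. ]
handles [526.1 305.9 157.3]
clamp [519.7 303.8  72.5]
groove [563.4  13.   12.9]
```

View pics/fit.png

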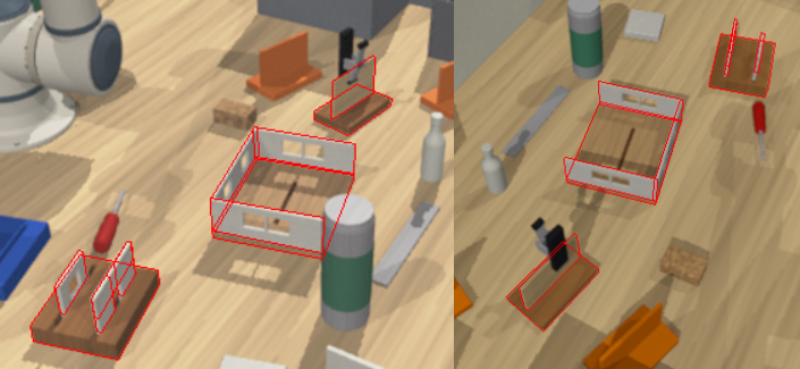

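The fit overlays sit well on the rack, house, rail and both panels. The black leg is on the rail's −x side, and both views agree. Next I'll move towards the clamp.

Call:
servo_tool:
  targets:
    - [1.5,3.7,0,0,0,6,0]
    - [3.1,7.5,0,0,0,12,0]
    - [4.7,11.3,0,0,0,18,0]
    - [6.2,15.1,0,0,0,24,0]
    - [7.8,18.9,0,0,0,30,0]
    - [9.3,22.7,0,0,0,36,0]
    - [10.9,26.5,0,0,0,42,0]
    - [12.5,30.3,0,0,0,48,0]
    - [14,34.1,0.5,0,0,54,0]
    - [15.6,37.9,1,0,0,60,0]
    - [17.2,41.7,1.5,0,0,62,0]
    - [18.7,45.5,2,0,0,62,0]

```text
clock: 2.9
position: [362.1, -117.0, 262.2]
eef_rot: [3.14, 0.0, 1.38]
ft_force: [0.2, -0.2, -0.3]
grip_width: 0.998
grasp_force: 0.0
```

```bash
python3 - <<'E'
from h import *
import pickle
res=pickle.load(open('res.pkl','rb'))
s=manip.read_state();print(s['clock'],s['position'].round(1),s['eef_rot'].round(3),s['q'].round(2))
for n in("scene","side"):
    c=cap(n); 
    for th in["spray_can","glue_bottle"]:
        r=manip.tip_of(th,n)
        if r: print(n,th,round(r[0]['p'],2),onz(c,(r[0]['xy'][0]*640,r[0]['xy'][1]*480),0).round())
    # groove: dark pixels on house floor
    g=cv2.cvtColor(c['im'],cv2.COLOR_BGR2GRAY)
    fl=render(c,[box(-70,75,-85,85,12,12.5)],res['house'])
    v=[(b,) for b in g[fl]]; th=np.percentile(g[fl],50)*0.5
    ys,xs=np.nonzero(fl&(g<th)); P=np.array([onz(c,q,10)[:2] for q in zip(xs,ys)])
    if len(P)>10:
        m=np.median(P,0);P=P[np.linalg.norm(P-m,axis=1)<75]; m=P.mean(0); _,S,V=np.linalg.svd(P-m); a=V[0]*np.sign(V[0][1])
        print(n,'groove',len(P),m.round(1),'mid',(((P-m)@a).max()+((P-m)@a).min())/2,'len',np.ptp((P-m)@a),'yaw',np.arctan2(-a[0],a[1]).round(3),S.round())
    print('house yaw',res['house'])
E
```

```text
2.9 [ 362.1 -117.   262.2] [3.14 0.   1.38] [-0.4  -0.5   1.71  0.    1.93 -0.21]
scene spray_can 0.62 [ 740. -149.    0.]
scene glue_bottle 0.62 [716. 200.   0.]
scene groove 37 [556.8  30.8] mid -16.000549992820737 len 100.6847640132157 yaw 0.223 [163.   8.]
house yaw [5.60959489e+02 1.56586788e+01 2.19140910e-01]
side spray_can 0.93 [ 739. -136.    0.]
side glue_bottle 0.67 [723. 205.   0.]
side groove 44 [560.   21.6] mid -7.1785877060202985 len 99.18046701018221 yaw 0.229 [205.   6.]
house yaw [5.60959489e+02 1.56586788e+01 2.19140910e-01]
```

Call:
servo_tool:
  targets:
    - [1.5,3.7,0.1,0,0,0,0]
    - [3,7.4,0.2,0,0,0,0]
    - [4.6,11.1,0.3,0,0,0,0]
    - [6.1,14.8,0.4,0,0,0,0]
    - [7.6,18.5,0.5,0,0,0,0]
    - [9.1,22.2,0.6,0,0,0,0]
    - [10.7,25.9,0.7,0,0,0,0]
    - [12.2,29.6,0.8,0,0,0,0]
    - [13.7,33.3,0.8,0,0,0,0]
    - [15.3,37,0.8,0,0,0,0]
    - [16.8,40.7,0.8,0,0,0,0]
    - [17.3,41.9,0.8,0,0,0,0]

```text
clock: 4.2
position: [537.0, 301.6, 266.8]
eef_rot: [-3.139, 0.001, 1.377]
ft_force: [1.6, 0.8, -1.1]
grip_width: 1.003
grasp_force: 0.0
```

```bash
python3 - <<'E'
from h import *
import pickle
s=manip.read_state();print(s['clock'],s['position'].round(1),s['eef_rot'].round(3))
c=cap('wrist'); print('cam',(-c['R'].T@c['t']).round(1))
for th,z in(("clamp",70),("leg",145),("handles",150),("rail",0)):
    for r in manip.tip_of(th,'wrist')[:2]: 
        uv=(r['xy'][0]*640,r['xy'][1]*480); print(th,round(r['p'],2),np.round(uv),onz(c,uv,z).round(1))
im=c['im']
for B in M['clamp']+[box(30,42,-9,9,76,88)]:
    p=(524.1,304.2,-.194,70); cv2.polylines(im,[cv2.convexHull(np.round(proj(c,place(B,p))).astype(np.int32))],True,(0,0,255),1)
for B in M['rail']: cv2.polylines(im,[cv2.convexHull(np.round(proj(c,place(B,(529.7,316.8,-.194)))).astype(np.int32))],True,(0,255,0),1)
cv2.imwrite('pics/w1.png',im)
E
```

```text
4.2 [537.  301.6 266.8] [-3.139e+00  1.000e-03  1.377e+00]
cam [550.5 369.4 410.3]
clamp 0.93 [313. 215.] [526.4 306.   70. ]
leg 0.55 [303. 243.] [521.7 303.4 145. ]
handles 0.59 [311. 241.] [527.  304.7 150. ]
rail 0.87 [144. 188.] [366.9 349.9   0. ]
rail 0.71 [316. 189.] [529.2 317.3   0. ]
```

View pics/w1.png

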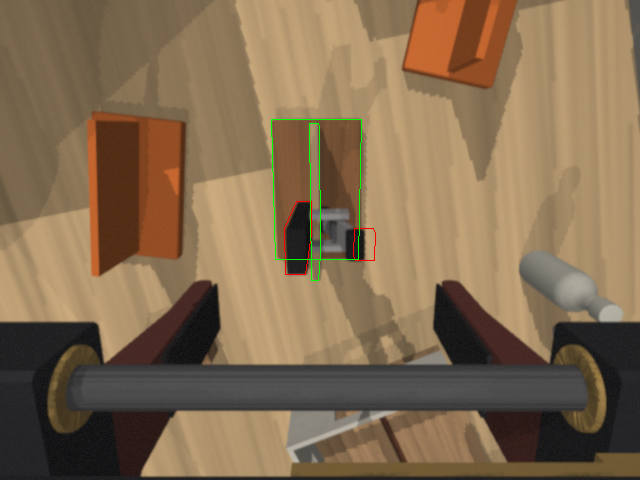

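The wrist view shows the black leg at (298,238), the lever roller at (355,243) and the board at (314,200). All match the projected model, so I'll descend.

Call:
servo_tool:
  targets:
    - [0,0.2,-2,0,0,0,0]
    - [0,0.2,-5,0,0,0,0]
    - [0,0.2,-8,0,0,0,0]
    - [0,0.2,-10,0,0,0,0]
    - [0,0.2,-11.5,0,0,0,0.1]
    - [0,0.2,-12,0,0,0,0.2]
    - [0,0.2,-12,0,0,0,0.3]
    - [0,0.2,-12,0,0,0,0.4]
    - [0,0.2,-12,0,0,0,0.42]
    - [0,0.2,-12,0,0,0,0.42]

```text
clock: 5.28
position: [535.6, 302.0, 151.7]
eef_rot: [3.139, -0.002, 1.377]
ft_force: [0.4, -1.0, 0.2]
grip_width: 0.6
grasp_force: 0.0
```

Call:
servo_tool:
  targets:
    - [0,0,0,0,0,0,0.46]
    - [0,0,0,0,0,0,0.49]
    - [-0.1,0,0,0,0,0,0.52]
    - [-0.2,0,0,0,0,0,0.54]
    - [-0.3,0.1,0,0,0,0,0.56]
    - [-0.4,0.1,0,0,0,0,0.58]
    - [-0.5,0.1,0,0,0,0,0.6]
    - [-0.6,0.1,0,0,0,0,0.62]
    - [-0.7,0.1,0,0,0,0,0.64]
    - [-0.8,0.2,0,0,0,0,0.7]
    - [-0.9,0.2,0,0,0,0,0.9]
    - [-1.0,0.2,0,0,0,0,0.9]

```text
clock: 6.28
position: [524.8, 304.1, 149.6]
eef_rot: [3.142, -0.0, 1.378]
ft_force: [-0.1, -0.6, -0.9]
grip_width: 0.352
grasp_force: 29.4
```

Call:
servo_tool:
  targets:
    - [-0.3,0.1,0,0,0,0,0.9]
    - [-0.3,0.1,0.5,0,0,0,0.9]
    - [-0.3,0.1,1.5,0,0,0,0.9]
    - [-0.3,0.1,3,0,0,0,0.9]
    - [-0.3,0.1,5,0,0,0,0.9]
    - [-0.3,0.1,7.5,0,0,0,0.9]
    - [-0.3,0.1,10,0,0,0,0.9]
    - [-0.3,0.1,12,0,0,0,0.9]
    - [-0.8,-1,12,0,0,0,0.9]
    - [-1.8,-4,12,0,0,0,0.9]
    - [-2.8,-7,12,0,0,0,0.9]
    - [-4,-10.5,12,0,0,0,0.9]

```text
clock: 7.28
position: [484.5, 198.7, 270.6]
eef_rot: [3.141, -0.001, 1.379]
ft_force: [-0.5, -0.4, -0.8]
grip_width: 0.35
grasp_force: 29.4
```

```bash
python3 - <<'E'
from h import *
s=manip.read_state();print(s['clock'],s['position'].round(1),s['grip_width'],s['grasp_force'])
c=cap('side'); cv2.imwrite('pics/s2.png',cv2.resize(c['im'][180:400,150:450],(600,440)))
E
```

```text
7.2833 [484.5 198.7 270.6] 0.3502229296404564 29.435918033123016
```

View pics/s2.png

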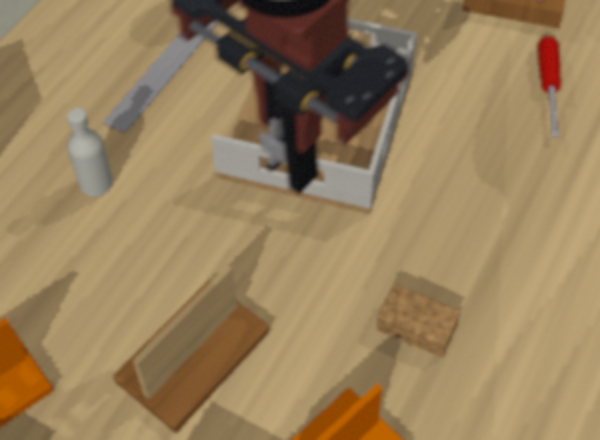

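The clamp is off the rail and held square, its leg at (300,150); the rail board is empty. Next it goes to a hover over the rack.

Call:
servo_tool:
  targets:
    - [0,-3.5,0,0,0,2,0.9]
    - [0,-7.5,0,0,0,4,0.9]
    - [-0.1,-11.5,0,0,0,7,0.9]
    - [-0.2,-15.5,0,0,0,10,0.9]
    - [-0.3,-19.5,0,0,0,13,0.9]
    - [-0.3,-23.5,0,0,0,16,0.9]
    - [-0.4,-27.5,0,0,0,19,0.9]
    - [-0.5,-31.5,0,0,0,22,0.9]
    - [-0.6,-35.5,0,0,0,24,0.9]
    - [-0.7,-39.5,0,0,0,26,0.9]
    - [-0.7,-43.5,0,0,0,26,0.9]
    - [-0.7,-47,0,0,0,26,0.9]

```text
clock: 8.33
position: [477.3, -273.6, 271.0]
eef_rot: [3.141, 0.002, 1.831]
ft_force: [0.5, 0.1, -1.1]
grip_width: 0.351
grasp_force: 29.4
```

Call:
servo_tool:
  targets:
    - [0,-1.5,0,0,0,0,0.9]
    - [0,-2.5,0,0,0,0,0.9]
    - [0,-2.8,-1,0,0,0,0.9]
    - [0,-2.8,-3,0,0,0,0.9]
    - [0,-2.8,-4,0,0,0,0.9]
    - [0,-2.8,-4,0,0,0,0.9]
    - [0,-2.8,-4,0,0,0,0.9]

```text
clock: 8.92
position: [477.9, -297.5, 229.0]
eef_rot: [-3.141, -0.001, 1.833]
ft_force: [0.6, -1.0, -0.9]
grip_width: 0.354
grasp_force: 29.4
```

```bash
python3 - <<'E'
from h import *
s=manip.read_state();print(s['clock'],s['position'].round(1),s['eef_rot'].round(3),s['grip_width'])
p=s['position'];yw=s['eef_rot'][2]-np.pi/2
lf=p[:2]-3*np.array([np.cos(yw),np.sin(yw)]); 
pp=(481.4,-298.5,.262)
out=[]
for n in('wrist','scene'):
    c=cap(n);im=c['im']
    for r in manip.tip_of('partition',n)[:2]: uv=(r['xy'][0]*640,r['xy'][1]*480);print(n,'part',round(r['p'],2),np.round(uv),onz(c,uv,6).round(1))
    for B in M['clamp']: cv2.polylines(im,[cv2.convexHull(np.round(proj(c,place(B,(lf[0],lf[1],yw,p[2]-79.6)))).astype(np.int32))],True,(0,0,255),1)
    for m,q in((M['partition'],pp),(M['rack'],(451.6,-305,.251))):
        for B in m: cv2.polylines(im,[cv2.convexHull(np.round(proj(c,place(B,q))).astype(np.int32))],True,(0,255,0),1)
    out.append(im)
cv2.imwrite('pics/w3.png',np.hstack([cv2.resize(out[0],(500,375)),cv2.resize(out[1][180:430,110:310],(300,375))]))
E
```

```text
8.9167 [ 477.9 -297.5  229. ] [-3.141e+00 -1.000e-03  1.833e+00] 0.35444920472046815
wrist part 0.79 [330. 214.] [ 481.1 -298.2    6. ]
wrist part 0.69 [298. 214.] [ 453.4 -305.1    6. ]
scene part 0.65 [213. 373.] [ 485.7 -304.1    6. ]
```

View pics/w3.png

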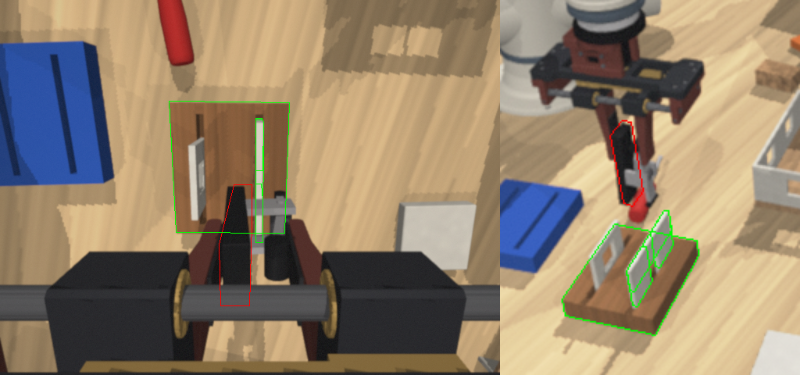

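Wrist view: the partition's top edge at (259,180) lies between the leg (237,215) and the jaw roller (285,205). The fitted outline agrees, so I'll descend over it.

Call:
servo_tool:
  targets:
    - [-0.2,-0.1,-1.5,0,0,0,0.9]
    - [-0.2,-0.1,-3.5,0,0,0,0.9]
    - [-0.2,-0.1,-5,0,0,0,0.9]
    - [-0.2,-0.1,-5.4,0,0,0,0.9]
    - [-0.2,-0.1,-5.4,0,0,0,0.9]
    - [-0.2,-0.1,-5.8,0,0,0,0.9]
    - [-0.2,-0.1,-6.2,0,0,0,0.9]
    - [-0.2,-0.1,-6.6,0,0,0,0.9]
    - [-0.2,-0.1,-7,0,0,0,0.9]

```text
clock: 9.87
position: [476.2, -300.1, 160.1]
eef_rot: [3.141, 0.001, 1.832]
ft_force: [0.1, -0.5, -1.3]
grip_width: 0.35
grasp_force: 29.4
```

```bash
python3 - <<'E'
from h import *
s=manip.read_state();print(s['clock'],s['position'].round(1),s['ft_force'].round(2),s['grip_width'])
a=cap('scene')['im'][200:400,140:290]; b=cap('side')['im'][90:210,350:470]; w=cap('wrist')['im'][180:420,200:440]
cv2.imwrite('pics/w4.png',np.hstack([cv2.resize(x,(int(x.shape[1]*400/x.shape[0])*8//10,320)) for x in(a,b,w)]))
E
```

```text
9.8667 [ 476.2 -300.1  160.1] [ 0.07 -0.51 -1.26] 0.35030504537299295
```

View pics/w4.png

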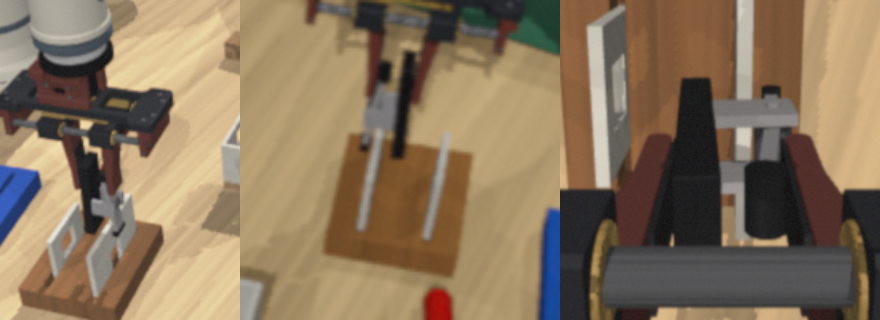

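The panel is in the jaw, between leg and roller, with no contact force. I'll lower to 20 mm depth, bring the leg near the panel, then open while following the leg.

Call:
servo_tool:
  targets:
    - [0,0,-0.5,0,0,0,0.9]
    - [0,0,-1,0,0,0,0.9]
    - [0,0,-1.4,0,0,0,0.9]
    - [0.2,0,-1.4,0,0,0,0.9]
    - [0.4,0.1,-1.4,0,0,0,0.9]
    - [0.4,0.1,-1.4,0,0,0,0.65]

```text
clock: 10.52
position: [480.3, -298.8, 145.7]
eef_rot: [3.141, -0.0, 1.832]
ft_force: [0.0, 0.4, 0.1]
grip_width: 0.35
grasp_force: 29.4
```

Call:
servo_tool:
  targets:
    - [0.1,0,0,0,0,0,0.63]
    - [0.2,0,0,0,0,0,0.61]
    - [0.3,0.1,0,0,0,0,0.59]
    - [0.4,0.1,0,0,0,0,0.57]
    - [0.5,0.1,0,0,0,0,0.55]
    - [0.6,0.1,0,0,0,0,0.53]
    - [0.7,0.2,0,0,0,0,0.51]
    - [0.8,0.2,0,0,0,0,0.49]
    - [0.8,0.2,0,0,0,0,0.47]
    - [0.8,0.2,0,0,0,0,0.45]

```text
clock: 11.35
position: [488.0, -296.9, 145.7]
eef_rot: [3.141, 0.0, 1.832]
ft_force: [0.6, 0.1, -0.8]
grip_width: 0.543
grasp_force: 0.0
```

Call:
servo_tool:
  targets:
    - [0,0,0,0,0,0,0.3]
    - [0,0,0,0,0,0,0.1]
    - [0,0,0,0,0,0,0]
    - [0,0,2,0,0,0,0]
    - [0,0,5,0,0,0,0]
    - [-0.3,-0.1,8,0,0,-7,0]
    - [-0.6,-0.2,9,0,0,-14,0]
    - [-0.9,-0.2,9,0,0,-21,0]
    - [-1.2,-0.3,9,0,0,-28,0]
    - [-1.5,-0.4,9,0,0,-35,0]
    - [-1.5,-0.4,9,0,0,-42,0]
    - [-1.5,-0.4,9,0,0,-49,0]

```text
clock: 12.35
position: [472.7, -301.1, 235.9]
eef_rot: [3.141, 0.0, 0.97]
ft_force: [-0.3, -0.7, -0.3]
grip_width: 0.999
grasp_force: 0.0
```

Call:
servo_tool:
  targets:
    - [0,0,0,0,0,-7,0]
    - [0,0,0,0,0,-14,0]
    - [0,0,0,0,0,-21,0]
    - [0,0,0,0,0,-28,0]
    - [0,0,0,0,0,-35,0]
    - [0,0,0,0,0,-41,0]
    - [0,0,0,0,0,-41,0]

```text
clock: 12.93
position: [472.9, -301.0, 235.8]
eef_rot: [3.141, -0.0, 0.257]
ft_force: [-0.2, -1.0, -0.7]
grip_width: 1.004
grasp_force: 0.0
```

```bash
python3 - <<'E'
from h import *
s=manip.read_state();p=s['position'];print(s['clock'],p.round(1),s['eef_rot'].round(3))
out=[]
for n in('wrist','scene','side'):
    c=cap(n);im=c['im']
    for th,z in(("leg",141),("clamp",66)):
        for r in manip.tip_of(th,n)[:1]: uv=(r['xy'][0]*640,r['xy'][1]*480);print(n,th,round(r['p'],2),onz(c,uv,z).round(1))
    for B in M['clamp']: cv2.polylines(im,[cv2.convexHull(np.round(proj(c,place(B,(478.5,-299.3,.262,66)))).astype(np.int32))],True,(0,0,255),1)
    out.append(im)
cv2.imwrite('pics/w5.png',np.hstack([cv2.resize(x,(w,320)) for x,w in((out[0][60:380,160:480],320),(out[1][220:400,140:290],260),(out[2][90:210,350:450],220))]))
E
```

```text
12.9333 [ 472.9 -301.   235.8] [ 3.141 -0.     0.257]
wrist leg 0.67 [ 472. -303.  141.]
wrist clamp 0.89 [ 482.7 -300.2   66. ]
scene leg 0.87 [ 477.3 -302.7  141. ]
scene clamp 0.73 [ 481.5 -305.9   66. ]
side leg 0.81 [ 475.5 -293.4  141. ]
side clamp 0.56 [ 483.8 -311.5   66. ]
```

View pics/w5.png

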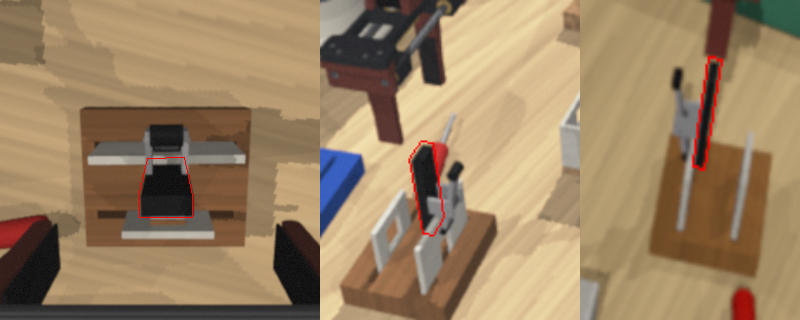

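The clamp stands closed on the partition, its leg at (167,190) in the wrist crop, matching the model. I'll descend on the leg and grip it.

Call:
servo_tool:
  targets:
    - [0,0,-2,0,0,0,0]
    - [0,0,-4.5,0,0,0,0]
    - [0,0,-7,0,0,0,0]
    - [0,0,-8.7,0,0,0,0]
    - [0,0,-9.5,0,0,0,0]
    - [0,0,-9.5,0,0,0,0.3]
    - [0,0,-9.5,0,0,0,0.5]
    - [0,0,-9.5,0,0,0,0.6]
    - [0,0,-9.5,0,0,0,0.65]
    - [0,0,-9.5,0,0,0,0.7]
    - [0,0,-9.5,0,0,0,0.9]
    - [0,0,-9.5,0,0,0,0.9]

```text
clock: 14.38
position: [473.1, -301.1, 141.2]
eef_rot: [3.141, -0.001, 0.261]
ft_force: [0.4, 0.1, 0.1]
grip_width: 0.51
grasp_force: 0.0
```

Call:
servo_tool:
  targets:
    - [0,0,0,0,0,0,0.9]
    - [0,0,0,0,0,0,0.9]
    - [0,0,0,0,0,0,0.9]
    - [0,0,0,0,0,0,0.9]
    - [0,0,0,0,0,0,0.9]

```text
clock: 14.8
position: [472.9, -301.0, 140.6]
eef_rot: [3.142, -0.0, 0.261]
ft_force: [-0.1, 0.3, -0.6]
grip_width: 0.318
grasp_force: 30.0
```

Call:
servo_tool:
  targets:
    - [0,0,0.3,0,0,0,0.9]
    - [0,0,0.8,0,0,0,0.9]
    - [0,0,1.5,0,0,0,0.9]
    - [0,0,2.4,0,0,0,0.9]
    - [0,0,3.5,0,0,0,0.9]
    - [0,0,4.7,0,0,0,0.9]
    - [0,0,6,0,0,0,0.9]
    - [0,0,7.5,0,0,0,0.9]
    - [0,0,9,0,0,0,0.9]
    - [0,0,10.2,0,0,0,0.9]
    - [0,0,11,0,0,0,0.9]
    - [0,0,11,0,0,0,0.9]

```text
clock: 15.8
position: [473.4, -301.3, 253.6]
eef_rot: [3.138, -0.003, 0.261]
ft_force: [0.1, -0.4, -0.9]
grip_width: 0.318
grasp_force: 30.0
```

```bash
python3 - <<'E'
from h import *
s=manip.read_state();p=s['position'];print(s['clock'],p.round(1),s['eef_rot'].round(3),s['ft_force'].round(2),s['grip_width'])
out=[]
for n in('scene','side'):
    c=cap(n);im=c['im']
    for m,z in(('partition',110),('clamp',176)):
        q=(481.5,-298.6,.262,z) if m=='partition' else (478.6,-299.4,.262,z)
        for B in M[m]: cv2.polylines(im,[cv2.convexHull(np.round(proj(c,place(B,q))).astype(np.int32))],True,(0,0,255),1)
    out.append(im)
cv2.imwrite('pics/w6.png',np.hstack([cv2.resize(x,(400,400)) for x in(out[0][190:390,120:320],out[1][30:200,330:500])]))
E
```

```text
15.8 [ 473.4 -301.3  253.6] [ 3.138e+00 -3.000e-03  2.610e-01] [ 0.05 -0.38 -0.94] 0.3184089236235035
```

View pics/w6.png

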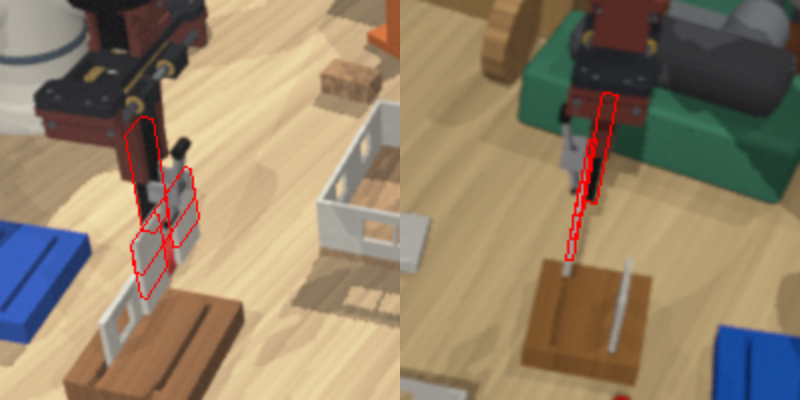

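The partition hangs upright in the clamp with its foot clear of the rack, at (568,275) in the side crop. The window panel is still in place. I'll carry it over the house.

Call:
servo_tool:
  targets:
    - [0.3,1,0,0,0,0,0.9]
    - [0.9,3.5,0,0,0,-0.3,0.9]
    - [1.7,6.5,0,0,0,-0.6,0.9]
    - [2.5,10,0,0,0,-0.9,0.9]
    - [3.4,13.5,0,0,0,-1.2,0.9]
    - [4.3,17,0,0,0,-1.5,0.9]
    - [5.2,20.5,0,0,0,-1.8,0.9]
    - [6.1,24,0,0,0,-2.2,0.9]
    - [6.9,27.5,0,0,0,-2.2,0.9]
    - [7.5,29.8,0,0,0,-2.2,0.9]
    - [7.8,31,0,0,0,-2.2,0.9]
    - [7.9,31.4,0,0,0,-2.2,0.9]

```text
clock: 16.9
position: [551.7, 15.3, 249.5]
eef_rot: [-3.141, 0.002, 0.225]
ft_force: [-0.3, -0.2, -0.8]
grip_width: 0.312
grasp_force: 30.0
```

Call:
servo_tool:
  targets:
    - [0,0,0,0,0,0,0.9]
    - [0,0,-1.5,0,0,0,0.9]
    - [0,0,-3,0,0,0,0.9]
    - [0,0,-3,0,0,0,0.9]
    - [0,0,-3,0,0,0,0.9]

```text
clock: 17.32
position: [551.2, 11.6, 219.7]
eef_rot: [-3.141, 0.002, 0.22]
ft_force: [0.7, -0.7, -1.4]
grip_width: 0.32
grasp_force: 30.0
```

```bash
cat > m.py <<'E'
from h import *
s=manip.read_state();p=s['position'];print(s['clock'],p.round(1),s['eef_rot'].round(3),s['ft_force'].round(2))
g=(561,15,.222); yw=s['eef_rot'][2]; foot=p[2]-135
pp=(p[0]+8.9*np.cos(yw),p[1]+8.9*np.sin(yw),yw,foot)
PB=[b-[0,0,0] for b in (box(-3,3,-55,55,48,80),box(-3,3,-55,-13,0,80),box(-3,3,13,55,0,80))]
print('expected',np.round(pp,2))
out=[];V=[]
for n in('scene','side','wrist'):
    c=cap(n);im=c['im']; uv=proj(c,[[pp[0],pp[1],foot+40]])[0]
    k=mask('partition',n,uv); print(n,np.round(uv),None if k is None else int(k.sum()))
    if n!='wrist' and k is not None: V.append((c,k))
    for B in PB: cv2.polylines(im,[cv2.convexHull(np.round(proj(c,place(B,pp))).astype(np.int32))],True,(0,0,255),1)
    a=g[2];gy=np.array([-np.sin(a),np.cos(a)]);e=[[*(np.array(g[:2])+q*57*gy),12] for q in(-1,1)]
    cv2.line(im,*[tuple(int(v) for v in np.round(u)) for u in proj(c,e)],(0,255,0),1)
    out.append(im)
if V:
    def f(q): return sum(1-(render(c,PB,q)&k).sum()/(render(c,PB,q)|k).sum() for c,k in V)
    r=minimize(f,pp,method='Nelder-Mead',options=dict(initial_simplex=[pp]+[np.array(pp)+d for d in np.diag([6,6,.15,6])],xatol=.05,fatol=1e-4))
    print('fit',r.x.round(3),r.fun/len(V))
E
cat > v.py <<'E'
from m import *
import sys
cv2.imwrite(sys.argv[1],np.hstack([cv2.resize(x,(w,400)) for x,w in((out[0][170:350,250:430],400),(out[1][120:300,220:400],400))]))
E
python3 v.py pics/w7.png
```

```text
17.3167 [551.2  11.6 219.7] [-3.141e+00  2.000e-03  2.200e-01] [ 0.68 -0.71 -1.44]
expected [5.5992e+02 1.3560e+01 2.2000e-01 8.4660e+01]
scene [330. 250.] 507
side [310. 204.] 275
wrist [327. 239.] None
fit [5.60051e+02 1.17260e+01 2.35000e-01 8.87150e+01] 0.43609375
```

View pics/w7.png

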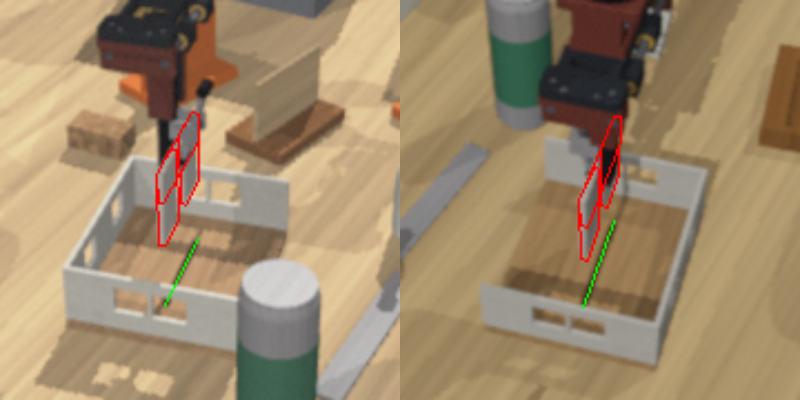

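The held partition matches the outline, and the groove line (green) is directly below it. I'll make a small correction and lower to the hover.

Call:
servo_tool:
  targets:
    - [0.1,0.1,-0.6,0,0,0,0.9]
    - [0.1,0.1,-1.4,0,0,0,0.9]
    - [0.1,0.1,-2.2,0,0,0,0.9]
    - [0.1,0.1,-3,0,0,0,0.9]
    - [0.1,0.1,-3.8,0,0,0,0.9]
    - [0.1,0.1,-4.5,0,0,0,0.9]
    - [0.1,0.1,-5.1,0,0,0,0.9]
    - [0.1,0.1,-5.5,0,0,0,0.9]
    - [0.1,0.1,-5.7,0,0,0,0.9]
    - [0.1,0.1,-5.7,0,0,0,0.9]
    - [0.1,0.1,-5.7,0,0,0,0.9]
    - [0.1,0.1,-5.7,0,0,0,0.9]

```text
clock: 18.62
position: [553.1, 14.0, 164.2]
eef_rot: [3.141, -0.001, 0.223]
ft_force: [-0.6, 0.6, -1.4]
grip_width: 0.321
grasp_force: 30.0
```

```bash
python3 v.py pics/w8.png
```

```text
18.6167 [553.1  14.  164.2] [ 3.141e+00 -1.000e-03  2.230e-01] [-0.59  0.57 -1.42]
expected [5.6181e+02 1.6010e+01 2.2000e-01 2.9210e+01]
scene [332. 270.] 424
side [308. 222.] 273
wrist [326. 238.] 6456
fit [5.60569e+02 1.79170e+01 2.46000e-01 3.16250e+01] 0.4350429089922323
```

View pics/w8.png

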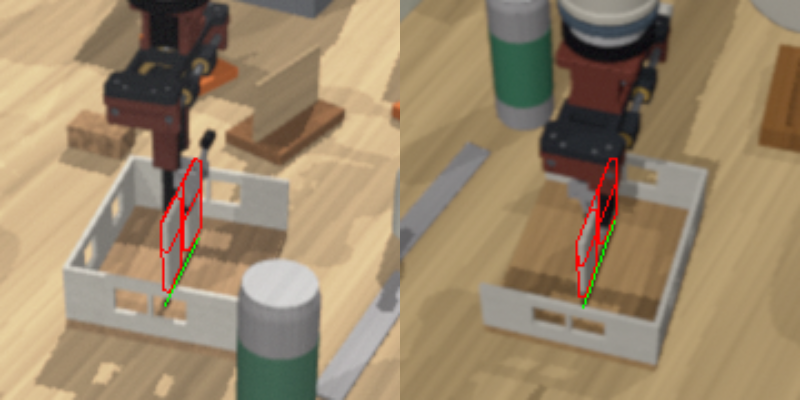

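The hovering partition lies right over the groove, about 17 mm above the floor and clear of the walls. I'll settle it, then hand in.

Call:
servo_tool:
  targets:
    - [0,-0.1,-0.1,0,0,0,0.9]
    - [0,-0.1,-0.2,0,0,0,0.9]
    - [0,-0.1,-0.2,0,0,0,0.9]
    - [0,-0.1,-0.2,0,0,0,0.9]
    - [0,-0.1,-0.2,0,0,0,0.9]
    - [0,-0.1,-0.2,0,0,0,0.9]
    - [0,-0.1,-0.2,0,0,0,0.9]
    - [0,-0.1,-0.2,0,0,0,0.9]
    - [0,-0.1,-0.2,0,0,0,0.9]
    - [0,-0.1,-0.2,0,0,0,0.9]
    - [0,-0.1,-0.2,0,0,0,0.9]
    - [0,-0.1,-0.2,0,0,0,0.9]

```text
clock: 19.92
position: [552.9, 13.0, 161.7]
eef_rot: [-3.142, -0.0, 0.223]
ft_force: [0.5, -0.8, -1.8]
grip_width: 0.32
grasp_force: 30.0
```

```bash
python3 -c "
from rig import manip
print(manip.read_state()['dq'].round(4), manip.close_job())"
```

```text
the job is handed in; nothing more can be done
[ 0.0002  0.0007 -0.0003 -0.0006 -0.0001  0.0017] None
```

I handed the job in at about 20 s: the clamp holds the partition upright and still about 15 mm above the groove, centred on it and in line with it by my measurements; the verdict was not shown to me.

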